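# Dish up the lock cylinders by size

### The arm

A 6-joint arm with a two-finger parallel gripper is mounted at the origin on the work surface. World frame = base frame: x ahead of the robot, y to its left, z up, the work surface at z = 0. Lengths are in mm, angles in rad, forces in N, time in s.
With the tool pointing down it reaches from about 325 to 775 mm from the base axis. Payload 5.5 kg.
Tool frame: the origin (TCP) lies on the centre line of the jaws, within the pads' length; the fingertips stand 14 mm ahead of it and the grasp point (between the pads) lies 5 mm behind it (tip_extent is the distance from the TCP to the fingertips, in mm); z points along the fingers, y is the line along which they close (so a half turn about z gives the same grasp; the last joint's range is limited). The gripper opens to 85 mm and grips with 20 to 120 N. Pads are 22 mm wide; open, the fingers measure 114 mm over their backs; the gripper's body (76 mm by 85 mm) begins 54 mm behind the grasp point. The pads swing forward as they close: fully open they stand 13 mm farther back than shut.
Start: joints at [1.067, 0.091, 1.231, -0, 1.82, -0.057], TCP at [259.255, 541.113, 245.275] pointing down, gripper open.
Joint ranges: [-2.87, 2.87], [-0.86, 2.18], [0.17, 2.46], [-1.51, 4.65], [0.06, 2.69], [-2.65, 2.65]. Speed limits (rad/s): [2.57, 2.57, 3.01, 3.14, 3.14, 3.14].

### API

Orientations are given as a rotation vector (axis times angle).
In Python, from station import get_obs, grab_frame, finish_job, tip_extent gives the robot as it stands.
- The arm moves only by the tool servo_tool, never from a script. Its argument "targets" is a list that holds one entry, the list of rows, each a list of 4 numbers: the shift along the world's x, y, z in m, then the turn about the world's z in rad. A call has 1 to 8 rows; each row is the pose to reach, as a shift and turn from the pose commanded when the call began; what a row does not reach only later rows make up. A row lasts 1/10 s, in which the tool goes at most 50 mm and 8.59 degrees, less where a joint would pass 70% of its speed; a pose out of reach is approached as far as the arm can. A call with a gripper value outside its range is refused whole. "jaw" is the opening, from 0 (shut) to 1 (fully open), set as the call begins (left out, the last holds). The fingers move at their own pace and stop on an object; the grip force is fixed at half the most. Time passes only in rows, so rows that repeat a pose let the fingers close. It gives the time, the measured TCP pose, the force, the opening and the grip force at its end, in the units of the state.
- get_obs(): the state, without advancing time (a new reading comes with each control period).
- grab_frame(name): name is "scene" or "top" or "wrist"; returns a dict with "image" (480x640x3 uint8, red, green, blue), "camera_matrix" (3x3 intrinsics, pixels), "rvec" (rotation vector, rad) and "tvec" (3), from world to camera coordinates, as OpenCV has them; the wrist camera has in their place "hand_eye" (4x4, takes a point from camera to tool coordinates, whose origin is the TCP and whose axes are the flange's). Camera axes: x right, y down, z forward; pixel columns grow to the right and rows downward; lengths in mm; the calibration is good to about 2 mm. A picture is of the moment at which its call begins: read the wrist's pose just before it. There is no depth.
- finish_job(): hands the job in; it is judged then, once.
The state is a dict: "time_s": time; "joints": joint angles; "qvel": joint speeds; "effort": joint torques, N m; "eef_pos": TCP position; "tool_rot": TCP orientation; "contact_force": force on the tool from outside, world axes, zero at the start; "ft_torque": the same for the moment, N m; "width": opening from 0.0 (shut) to 1.0 (fully open); "finger_force": force on a finger pad.
Only numpy, scipy, OpenCV 4.12 (cv2) and the standard library are available. Lean on these libraries where they do the work, as an engineer would, in place of code of your own. Each camera call takes 0.05 s, during which the arm holds its last target. There are 200 camera calls.

### The job

Pick out the four round brass lock cylinders and stand each one upright, face up, in its own round black dish: the smallest cylinder in the smallest dish, the next in the next larger, and so on up to the largest in the largest. Set them down rather than dropping them, and leave the padlock and the flat-lying profile cylinder where they are.

Things in the scene. Friction and masses are not known exactly. Their poses are not given: they have to be found in the camera images.
- cyl_small: the smallest of the four round brass lock cylinders: loose, standing upright with its keyway face up, 23 mm across over the top 24 mm (3 mm less across below that, threaded), 42 mm tall, about 80 g. Origin: centre of its underside; z: its axis, up.
- dish_small: the smallest of the four round black dishes with a grey floor: fixed to the bench, 41 mm across inside, 51 mm outside, 12 mm tall, its floor 4 mm above the bench. Origin: centre of its underside, at bench height; z up.
- cyl_medium: the second smallest of the four round brass lock cylinders: loose, standing upright with its keyway face up, 34 mm across over the top 24 mm (3 mm less across below that, threaded), 44 mm tall, about 160 g. Origin: centre of its underside; z: its axis, up.
- dish_medium: the second smallest of the four round black dishes with a grey floor: fixed to the bench, 52 mm across inside, 62 mm outside, 12 mm tall, its floor 4 mm above the bench. Origin: centre of its underside, at bench height; z up.
- cyl_large: the second largest of the four round brass lock cylinders: loose, standing upright with its keyway face up, 45 mm across over the top 24 mm (3 mm less across below that, threaded), 46 mm tall, about 260 g. Origin: centre of its underside; z: its axis, up.
- dish_large: the second largest of the four round black dishes with a grey floor: fixed to the bench, 63 mm across inside, 73 mm outside, 12 mm tall, its floor 4 mm above the bench. Origin: centre of its underside, at bench height; z up.
- cyl_largest: the largest of the four round brass lock cylinders: loose, standing upright with its keyway face up, 56 mm across over the top 24 mm (3 mm less across below that, threaded), 48 mm tall, about 380 g. Origin: centre of its underside; z: its axis, up.
- dish_largest: the largest of the four round black dishes with a grey floor: fixed to the bench, 74 mm across inside, 84 mm outside, 12 mm tall, its floor 4 mm above the bench. Origin: centre of its underside, at bench height; z up.
- padlock: a brass padlock lying flat, loose, to be left alone: body 36 x 46 mm, 20 mm thick, with a steel shackle, 68 mm long over all. Origin: the middle of its length and width, on the bench; x along its length to the shackle, z up.
- profile_cylinder: a brass profile lock cylinder (keyhole-shaped section, dark cam in the middle) lying on its side, loose, to be left alone: 70 mm long, 33 mm wide, 17 mm high. Origin: about the middle of its length and width, on the bench; x along its length, z up.
Mind the look-alikes: they are no part of the job. Leave any blue or purple look-alike of the cyl_small alone.

How it is judged (in metres and radians):
At the end, for the whole second after the job is handed in: Each of the four round brass lock cylinders stands upright (within 0.12 rad) on the floor of the dish of its own size rank (underside 1 to 7 mm above the bench), within 12 mm of the dish's centre, released and at rest (horizontal distance between cyl_small and dish_small below 0.012 m and z of cyl_small in the frame of dish_small between 0.001 and 0.007 m and angle between each of cyl_small, cyl_medium, cyl_large, cyl_largest's own z axis and vertical below 0.12 rad and linear speed of each of cyl_small, cyl_medium, cyl_large, cyl_largest below 0.02 m/s and horizontal distance between cyl_medium and dish_medium below 0.012 m and z of cyl_medium in the frame of dish_medium between 0.001 and 0.007 m and horizontal distance between cyl_large and dish_large below 0.012 m and z of cyl_large in the frame of dish_large between 0.001 and 0.007 m and horizontal distance between cyl_largest and dish_largest below 0.012 m and z of cyl_largest in the frame of dish_largest between 0.001 and 0.007 m); the robot touches nothing.
It fails at once if a lock cylinder is let go in the air (its underside more than 40 mm above the bench) ((height (world z) of cyl_small above 0.04 m and contact force between cyl_small and the fingers below 0.01 N) or (height (world z) of cyl_medium above 0.04 m and contact force between cyl_medium and the fingers below 0.01 N) or (height (world z) of cyl_large above 0.04 m and contact force between cyl_large and the fingers below 0.01 N) or (height (world z) of cyl_largest above 0.04 m and contact force between cyl_largest and the fingers below 0.01 N)).
It fails at once if the padlock is moved by more than 20 mm (distance of padlock from where it was at the start of the episode above 0.02 m).
It fails at once if the profile cylinder is moved by more than 20 mm (distance of profile_cylinder from where it was at the start of the episode above 0.02 m).
It also fails if it takes over 99 s, if anything falls off the work surface, if the arm or the gripper's body presses on something with over 40 N, if the wrist force passes 120 N, or if a joint passes its speed limit or range.

## Working session

There is one attempt and no reset: what is moved stays moved. The work goes in short steps, Python scripts to look and compute and a tool call to move; the robot and the scene stay as the last step left them, time stands still between calls to the robot, and variables do not carry over. Pictures are saved under pics/ and viewed, at most 14 in all, crops included, and the job is handed in when it is done.

Besides the shell and the picture viewer there is one more tool, called after ">>>" by a JSON object that holds its "method" and its "body", one argument or row to a line. servo_tool: Moves the arm, as the interface text tells. Its arguments: {"type":"object","properties":{"targets":{"type":"array"},"jaw":{"type":"number"}},"required":["targets"]}

```bash
mkdir -p pics; python3 - <<'E'
from station import get_obs, grab_frame, tip_extent
import cv2
o=get_obs();print(o, tip_extent)
for n in("top","scene"):
    f=grab_frame(n);cv2.imwrite(f"pics/{n}0.png",f["image"][:,:,::-1]);print(n,f["camera_matrix"],f["rvec"],f["tvec"])
E
```

```text
{'time_s': 0.0, 'joints': array([ 1.06733587e+00,  9.18423574e-02,  1.23188375e+00,  4.41807598e-06,
        1.81983929e+00, -5.66970160e-02]), 'qvel': array([-0.00076584, -0.00150893,  0.00050629, -0.00183779,  0.00036692,
       -0.00036022]), 'effort': array([-1.66371632e-03, -4.58731914e+01, -4.18033004e+01, -1.99919032e-05,
        1.14358854e-02, -1.12324400e-05]), 'eef_pos': array([259.09801115, 540.87459012, 244.16195404]), 'tool_rot': array([-6.95828871e-01, -3.06299947e+00,  2.97565327e-03]), 'contact_force': array([ 0.0143638 , -0.78404266,  0.22555872]), 'ft_torque': array([-0.03606969, -0.07192012, -0.01529377]), 'finger_force': 0.0, 'width': 1.0013893199886656} 14.0
top [[508.62834065   0.         308.61602731]
 [  0.         508.62834065 252.85963268]
 [  0.           0.           1.        ]] [ 2.1606322  -2.11368106  0.18531759] [   9.84359992  492.84217935 1246.34654986]
scene [[497.48646955   0.         314.82380869]
 [  0.         497.48646955 244.49758019]
 [  0.           0.           1.        ]] [ 1.17723042  2.20162164 -1.07984148] [ 267.69341766 -197.01202048 1420.48174427]
```

View pics/top0.png

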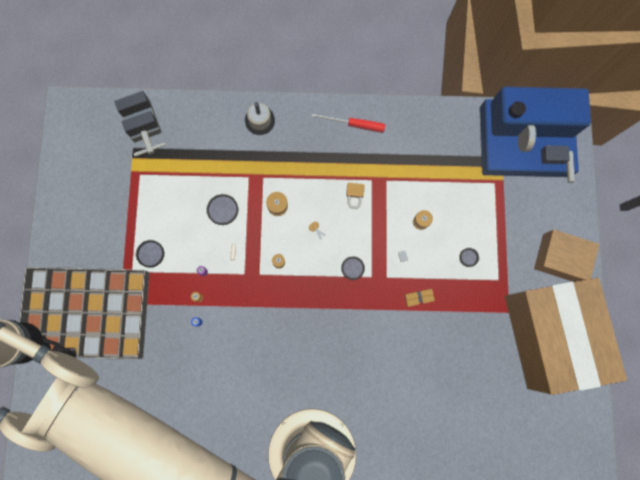

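View pics/scene0.png

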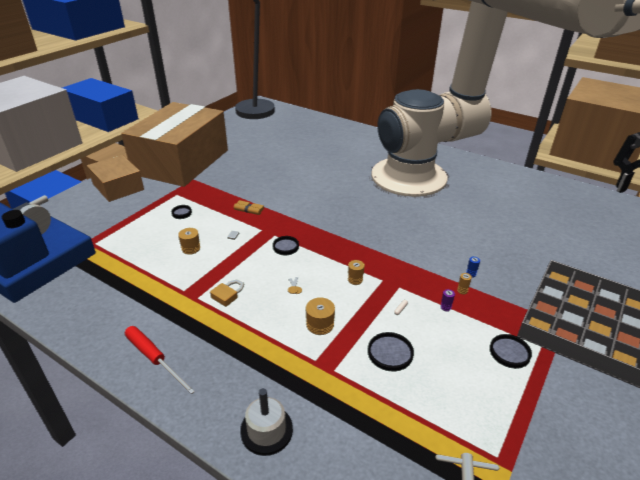

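The top view shows the four brass cylinders at about (277,203), (424,219), (278,261) and (196,296). The purple and blue look-alikes flank the smallest, at (202,271) and (196,322). The dishes are at (222,209), (150,253), (353,268) and (469,257), the padlock at (355,195) and the profile cylinder at (421,297). The scene view shows the same objects. Next I'll segment both views and triangulate.

```bash
cat > h.py <<'E'
import numpy as np, cv2
from station import get_obs, grab_frame
from scipy.spatial.transform import Rotation as R
def cam(f,o=None):
    "K, R (world->cam), t"
    if "hand_eye" in f:
        T=np.eye(4);T[:3,:3]=R.from_rotvec(o["tool_rot"]).as_matrix();T[:3,3]=o["eef_pos"]
        M=np.linalg.inv(T@f["hand_eye"]);return f["camera_matrix"],M[:3,:3],M[:3,3]
    return f["camera_matrix"],cv2.Rodrigues(np.array(f["rvec"]))[0],np.array(f["tvec"])
def proj(c,P):
    p=c[0]@(c[1]@np.array(P,float)+c[2]);return p[:2]/p[2]
def ray(c,uv,z):
    d=c[1].T@np.linalg.inv(c[0])@[uv[0],uv[1],1];C=-c[1].T@c[2]
    return C+d*(z-C[2])/d[2]
def tri(c1,a,c2,b):
    P=[np.array(c[0])@np.c_[c[1],c[2]] for c in(c1,c2)]
    X=cv2.triangulatePoints(P[0],P[1],np.array(a,float),np.array(b,float)).ravel();return X[:3]/X[3]
def blobs(m,lo=15,hi=1e9):
    cs,_=cv2.findContours(m.astype(np.uint8),cv2.RETR_EXTERNAL,cv2.CHAIN_APPROX_NONE)
    return [c for c in cs if lo<cv2.contourArea(c)<hi]
def brass(im):
    h=cv2.cvtColor(im,cv2.COLOR_RGB2HSV);return (h[...,0]>8)&(h[...,0]<26)&(h[...,1]>90)&(h[...,2]>50)
def dark(im): 
    h=cv2.cvtColor(im,cv2.COLOR_RGB2HSV);return h[...,2]<120
E
python3 - <<'E'
from h import *
cs={}
for n in("top","scene"):
    f=grab_frame(n);im=f["image"];c=cam(f);cs[n]=c
    for name,m in(("brass",brass(im)),("dark",dark(im))):
        for b in blobs(m,25,3000):
            (x,y),(w,h),a=cv2.fitEllipse(b);p=ray(c,(x,y),45 if name=="brass" else 12)
            if 250<p[0]<800 and abs(p[1])<550: print(n,name,np.round([x,y,w,h],1),p.round(),cv2.boundingRect(b))
    # vis crop
    s=(im[160:345,120:520] if n=="top" else im[190:400,140:560]);cv2.imwrite(f"pics/{n}z.png",cv2.resize(s,None,fx=1.9,fy=1.9,interpolation=cv2.INTER_CUBIC)[:,:,::-1])
E
```

```text
top brass [130.1 346.5  16.3  17.9] [250. 451.  45.] (122, 339, 17, 16)
top brass [110.4 345.7  15.6  17.7] [251. 500.  45.] (103, 338, 16, 16)
top brass [112.2 323.8  16.3  17.3] [304. 500.  45.] (105, 316, 16, 16)
top brass [ 92.7 323.4  15.   17.6] [304. 547.  45.] (86, 316, 15, 16)
top brass [133.3 303.   15.2  16.7] [356. 452.  45.] (126, 296, 15, 15)
top brass [ 94.5 301.9  15.9  17.5] [357. 548.  45.] (87, 294, 16, 17)
top brass [411.7 298.9  13.7  14.6] [ 381. -238.   45.] (405, 292, 15, 15)
top brass [196.3 296.6   9.1  11.7] [375. 297.  45.] (191, 292, 12, 10)
top brass [427.1 295.7  13.4  14.4] [ 390. -277.   45.] (420, 289, 15, 15)
top brass [135.  281.7  15.8  17.5] [409. 452.  45.] (128, 274, 15, 16)
top brass [115.9 281.   15.1  16.7] [410. 499.  45.] (109, 274, 15, 16)
top brass [278.1 260.5  10.5  11.9] [471.  97.  45.] (273, 255, 11, 12)
top brass [313.5 226.1   5.9   9.1] [561.  10.  45.] (310, 222, 8, 9)
top brass [422.9 219.1  15.   18.1] [ 586. -270.   45.] (415, 211, 17, 18)
top brass [276.7 203.2  19.3  22.1] [619. 105.  45.] (267, 192, 20, 23)
top brass [355.
[... 1570 characters left out ...]
. 108.  12.] (307, 313, 28, 22)
scene dark [447.  300.6  12.5  19.6] [436. 288.  12.] (441, 292, 14, 19)
scene dark [220.1 278.3  31.6  50.1] [ 639. -136.   12.] (211, 292, 27, 14)
scene dark [463.6 285.   11.2  17.1] [373. 299.  12.] (458, 277, 13, 18)
scene dark [355.7 274.9  14.4  17.2] [470.  96.  12.] (349, 268, 15, 17)
scene dark [472.6 267.7  10.9  16.4] [308. 295.  12.] (467, 260, 13, 18)
scene dark [285.7 244.8  18.9  26.5] [469. -90.  12.] (273, 235, 27, 20)
scene dark [189.9 244.3  17.6  19.4] [ 590. -274.   12.] (180, 235, 19, 19)
scene dark [181.2 211.5  13.2  19.8] [ 504. -389.   12.] (172, 205, 20, 14)
scene dark [250.7 208.9   8.1  28.6] [ 398. -252.   12.] (234, 204, 30, 11)
```

View pics/topz.png

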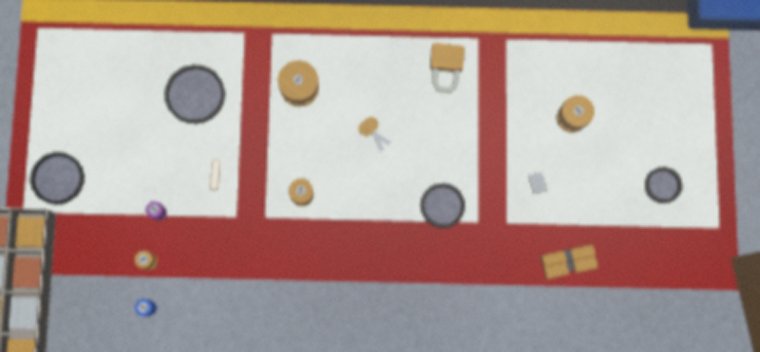

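The crop confirms brass cyl_small at (196,296) between the purple and blue ones, and gives the four dish sizes. Top and scene estimates agree to about 10 mm before correcting for height. I'll refine with the wrist camera, starting at the small cylinder.

>>> {"method": "servo_tool", "body": {
  "targets": [
    [[0.116, -0.244, 0, 0.445], [0.116, -0.244, 0, 0.445], [0.116, -0.244, 0, 0.445], [0.116, -0.244, 0, 0.445], [0.116, -0.244, 0, 0.445], [0.116, -0.244, 0, 0.445], [0.116, -0.244, 0, 0.445], [0.116, -0.244, 0, 0.445]]
  ]
}}

```text
time_s: 1.0
eef_pos: [375.3, 297.0, 245.3]
tool_rot: [-0.005, -3.141, -0.001]
contact_force: [0.2, 0.3, 0.1]
width: 0.997
finger_force: 0.0
```

```bash
python3 - <<'E'
from h import *
o=get_obs();f=grab_frame("wrist");c=cam(f,o)
print(o["eef_pos"],o["tool_rot"],f["hand_eye"].round(3),f["camera_matrix"].round())
for uv in((0,0),(640,0),(640,480),(0,480),(320,240)):print(uv,ray(c,uv,0).round())
for P in((375,297,42),(375,297,0),(471,97,44)):print(proj(c,P))
cv2.imwrite("pics/w1.png",f["image"][:,:,::-1])
E
```

```text
[375.32405792 296.97690002 245.27019177] [-5.02459949e-03 -3.14141168e+00 -7.96572876e-04] [[-0.00000e+00 -9.61000e-01 -2.75000e-01  7.04630e+01]
 [ 1.00000e+00 -0.00000e+00 -1.00000e-03  2.74000e-01]
 [ 1.00000e-03 -2.75000e-01  9.61000e-01 -1.28418e+02]
 [ 0.00000e+00  0.00000e+00  0.00000e+00  1.00000e+00]] [[389.   0. 318.]
 [  0. 389. 236.]
 [  0.   0.   1.]]
(0, 0) [202.  27.   0.]
(640, 0) [204. 572.   0.]
(640, 480) [722. 688.   0.]
(0, 480) [719. -92.   0.]
(320, 240) [416. 299.   0.]
[317.86901695 208.79673015]
[317.88816966 199.85497645]
[104.01148204 310.86980768]
```

View pics/w1.png

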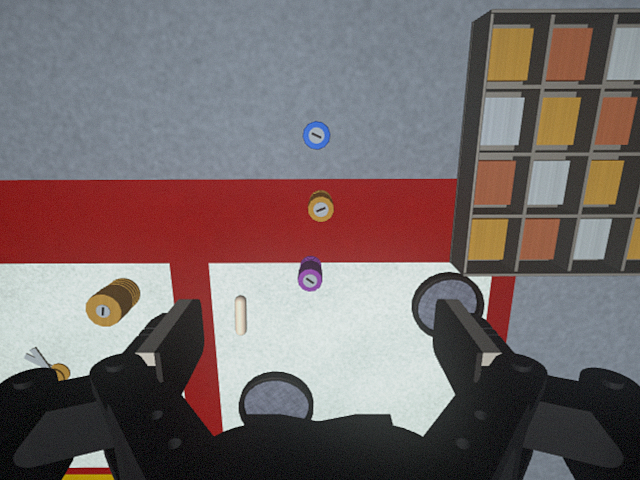

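The wrist view shows brass cyl_small at (320,208), 2 px from the prediction, with blue at (316,135) and purple at (310,275) kept apart from it. The medium cylinder is at (105,305). The largest dish (275,400) and large dish (447,303) are partly hidden by the gripper. I'll log plug and rim centres over several wrist positions and triangulate.

```bash
cat > look.py <<'E'
import sys,json,os
from h import *
G=dict(cyl_small=(375,298,42,23),cyl_medium=(471,97,44,34),cyl_large=(586,-270,46,45),cyl_largest=(619,105,48,56),
 dish_small=(496,-395,6,51),dish_medium=(460,-93,6,62),dish_large=(486,431,6,73),dish_largest=(608,250,6,84))
def detect(im,c):
    out={};B=brass(im).astype(np.uint8);hsv=cv2.cvtColor(im,cv2.COLOR_RGB2HSV)
    for n,(x,y,z,d) in G.items():
        u=proj(c,(x,y,z));s=np.linalg.norm(proj(c,(x,y+d/2,z))-u)   # px radius
        if not(s*1.3<u[0]<640-1.3*s and s*1.3<u[1]<480-1.3*s):continue
        w=int(1.7*s);x0,y0=max(0,int(u[0])-w),max(0,int(u[1])-w);sl=np.s_[y0:int(u[1])+w,x0:int(u[0])+w]
        if n[0]=="c":
            bs=blobs(B[sl],.5*s*s)
            if not bs:continue
            b=max(bs,key=cv2.contourArea);m=np.zeros(B[sl].shape,np.uint8);cv2.fillPoly(m,[cv2.convexHull(b)],1)
            m=cv2.erode(m,np.ones((3,3)));p=blobs(m&(hsv[sl][...,1]<100)&(hsv[sl][...,2]>90),.03*s*s)
            if not p:continue
            p=cv2.convexHull(max(p,key=cv2.contourArea));(a,r),rad=cv2.minEnclosingCircle(p);q=rad/s
        else:
            bs=[cv2.convexHull(b) for b in blobs(hsv[sl][...,2]<75,.3*s*s)]
            if not bs:continue
            b=max(bs,key=cv2.contourArea);bx=cv2.boundingRect(b);h,wd=m_=B[sl].shape
            if bx[0]<1 or bx[1]<1 or bx[0]+bx[2]>wd-1 or bx[1]+bx[3]>h-1:continue
            (a,r),ax,_=cv2.fitEllipse(b);q=max(ax)/2/s
            if not .9<q<1.15:continue
        out[n]=(a+x0,r+y0,q)
    return out
if __name__=="__main__":
    o=get_obs();f=grab_frame("wrist");c=cam(f,o);D=detect(f["image"],c)
    L=json.load(open("log.json")) if os.path.exists("log.json") else {}
    print("eef",o["eef_pos"].round(1))
    if len(sys.argv)>1: cv2.imwrite(sys.argv[1],f["image"][:,:,::-1])
    for n,(a,r,q) in D.items():
        L.setdefault(n,[]).append([[*map(lambda v:np.asarray(v).tolist(),c)],[a,r]]);V=L[n]
        A=[];bb=[]
        for cc,uv in V:
            P=np.array(cc[0])@np.c_[np.array(cc[1]),np.array(cc[2])]
            for k in(0,1):
                e=uv[k]*P[2]-P[k];s=1/np.linalg.norm(e[:2]);A.append(e[:3]*s);bb.append(-e[3]*s)
        X=np.linalg.lstsq(np.array(A),np.array(bb),rcond=None)[0]
        print(n,np.round([a,r,q],2),"on plane",ray(c,(a,r),G[n][2]).round(1),"views",len(V),"tri",X.round(1) if len(V)>1 else "")
    json.dump(L,open("log.json","w"))
E
python3 look.py
```

```text
eef [375.  297.6 245.2]
cyl_small [319.71 209.5    0.58] on plane [375.2 299.2  42. ] views 1 tri 
cyl_medium [101.5  311.     0.42] on plane [471.   95.4  44. ] views 1 tri
```

>>> {"method": "servo_tool", "body": {
  "targets": [
    [[0.02, 0.113, 0, 0], [0.02, 0.113, 0, 0], [0.02, 0.113, 0, 0], [0.02, 0.113, 0, 0], [0.02, 0.113, 0, 0], [0.02, 0.113, 0, 0]]
  ]
}}

```text
time_s: 1.7
eef_pos: [394.9, 409.8, 245.6]
tool_rot: [0.002, 3.141, 0.0]
contact_force: [0.7, -0.1, -0.6]
width: 1.001
finger_force: 0.0
```

```bash
python3 look.py
```

```text
eef [394.9 409.8 245.6]
cyl_small [189.   186.5    0.61] on plane [375.1 299.3  42. ] views 2 tri [375.2 299.2  41.8]
dish_large [338.37 288.     0.99] on plane [485.1 430.5   6. ] views 1 tri
```

>>> {"method": "servo_tool", "body": {
  "targets": [
    [[0.085, -0.16, 0, 0], [0.085, -0.16, 0, 0], [0.085, -0.16, 0, 0], [0.085, -0.16, 0, 0], [0.085, -0.16, 0, 0], [0.085, -0.16, 0, 0], [0.085, -0.16, 0, 0]]
  ]
}}

```text
time_s: 2.45
eef_pos: [479.7, 250.6, 245.7]
tool_rot: [0.002, 3.141, 0.001]
contact_force: [-0.8, -0.6, 0.0]
width: 0.999
finger_force: 0.0
```

```bash
python3 look.py
```

```text
eef [479.7 250.6 245.7]
cyl_small [378.64  80.26   0.63] on plane [375.3 299.3  42. ] views 3 tri [375.2 299.2  41.9]
cyl_medium [137.67 199.58   0.41] on plane [470.8  95.7  44. ] views 2 tri [470.7  96.   44.8]
dish_large [504.94 206.14   1.07] on plane [485.  430.9   6. ] views 2 tri [484.8 430.5   6.9]
dish_largest [316.46 321.02   0.99] on plane [607.5 248.9   6. ] views 1 tri
```

>>> {"method": "servo_tool", "body": {
  "targets": [
    [[0.02, -0.12, 0, 0], [0.02, -0.12, 0, 0], [0.02, -0.12, 0, 0], [0.02, -0.12, 0, 0], [0.02, -0.12, 0, 0], [0.02, -0.12, 0, 0], [0.02, -0.12, 0, 0]]
  ]
}}

```text
time_s: 3.2
eef_pos: [500.0, 131.5, 245.2]
tool_rot: [0.001, -3.141, -0.0]
contact_force: [0.7, 0.6, -0.5]
width: 1.003
finger_force: 0.0
```

```bash
python3 look.py pics/w4.png
```

```text
eef [500.  131.5 245.2]
cyl_small [533.    53.     0.64] on plane [375.5 299.7  42. ] views 4 tri [375.2 299.3  42.3]
cyl_medium [275.64 175.64   0.4 ] on plane [470.7  95.9  44. ] views 3 tri [470.6  96.   44.8]
cyl_largest [2.8889e+02 3.3700e+02 2.4000e-01] on plane [621.4 104.2  48. ] views 1 tri 
dish_medium [ 72.57 158.63   1.13] on plane [459.7 -96.8   6. ] views 1 tri
```

Triangulated heights match the text: 42 and 44.8 for the cylinder tops, about 6.9 for the large dish's mid-wall. I'll continue the tour.

>>> {"method": "servo_tool", "body": {
  "targets": [
    [[0.1, 0.03, 0, 0], [0.1, 0.03, 0, 0], [0.1, 0.03, 0, 0], [0.1, 0.03, 0, 0], [0.1, 0.03, 0, 0]]
  ]
}}

```text
time_s: 3.75
eef_pos: [599.7, 160.5, 246.0]
tool_rot: [0.002, 3.141, 0.0]
contact_force: [-0.2, 0.6, 0.3]
width: 0.999
finger_force: 0.0
```

```bash
python3 look.py
```

```text
eef [599.7 160.5 246. ]
cyl_medium [234.5   46.17   0.43] on plane [470.5  96.   44. ] views 4 tri [470.6  96.   44.8]
cyl_largest [2.535e+02 2.345e+02 2.500e-01] on plane [621.1 104.2  48. ] views 2 tri [620.9 104.3  48.8]
dish_largest [410.02 208.65   1.02] on plane [607.2 249.4   6. ] views 2 tri [606.9 249.    7.2]
```

>>> {"method": "servo_tool", "body": {
  "targets": [
    [[-0.14, -0.24, 0, 0], [-0.14, -0.24, 0, 0], [-0.14, -0.24, 0, 0], [-0.14, -0.24, 0, 0], [-0.14, -0.24, 0, 0], [-0.14, -0.24, 0, 0], [-0.14, -0.24, 0, 0], [-0.14, -0.24, 0, 0]]
  ]
}}

```text
time_s: 4.6
eef_pos: [459.5, -79.9, 247.0]
tool_rot: [0.005, 3.138, -0.001]
contact_force: [0.4, -0.2, 0.3]
width: 1.0
finger_force: 0.0
```

```bash
python3 look.py
```

```text
eef [459.5 -79.9 247. ]
cyl_medium [5.1883e+02 2.1983e+02 4.2000e-01] on plane [470.4  95.8  44. ] views 5 tri [470.6  95.8  44.4]
cyl_large [1.15e+02 3.41e+02 3.10e-01] on plane [ 587.9 -274.8   46. ] views 1 tri 
dish_medium [301.24 200.67   0.99] on plane [460.1 -96.2   6. ] views 2 tri [459.7 -96.1   7.2]
```

>>> {"method": "servo_tool", "body": {
  "targets": [
    [[0.03, -0.21, 0, 0], [0.03, -0.21, 0, 0], [0.03, -0.21, 0, 0], [0.03, -0.21, 0, 0], [0.03, -0.21, 0, 0], [0.03, -0.21, 0, 0], [0.03, -0.21, 0, 0]]
  ]
}}

```text
time_s: 5.35
eef_pos: [490.8, -288.3, 245.4]
tool_rot: [0.0, 3.142, 0.001]
contact_force: [0.4, 0.7, -0.4]
width: 1.0
finger_force: 0.0
```

```bash
python3 look.py
```

```text
eef [ 490.8 -288.3  245.4]
cyl_large [3.325e+02 3.130e+02 3.000e-01] on plane [ 588.5 -274.6   46. ] views 2 tri [ 588.1 -274.7   46.2]
dish_small [202.54 206.04   1.03] on plane [ 495.4 -399.2    6. ] views 1 tri 
dish_medium [522.99 168.58   1.1 ] on plane [459.9 -95.8   6. ] views 3 tri [459.7 -96.2   6.9]
```

>>> {"method": "servo_tool", "body": {
  "targets": [
    [[0.04, -0.09, 0, 0], [0.04, -0.09, 0, 0], [0.04, -0.09, 0, 0], [0.04, -0.09, 0, 0], [0.04, -0.09, 0, 0]]
  ]
}}

```text
time_s: 5.9
eef_pos: [530.7, -378.1, 246.6]
tool_rot: [-0.0, 3.14, -0.001]
contact_force: [-0.4, 0.6, -0.0]
width: 0.999
finger_force: 0.0
```

```bash
python3 look.py pics/w8.png
```

```text
eef [ 530.7 -378.1  246.6]
cyl_large [4.325e+02 2.719e+02 3.000e-01] on plane [ 588.3 -274.6   46. ] views 3 tri [ 588.2 -274.7   46.1]
dish_small [295.75 163.68   1.  ] on plane [ 495.5 -399.     6. ] views 2 tri [ 495.4 -399.     6.3]
```

View pics/w8.png

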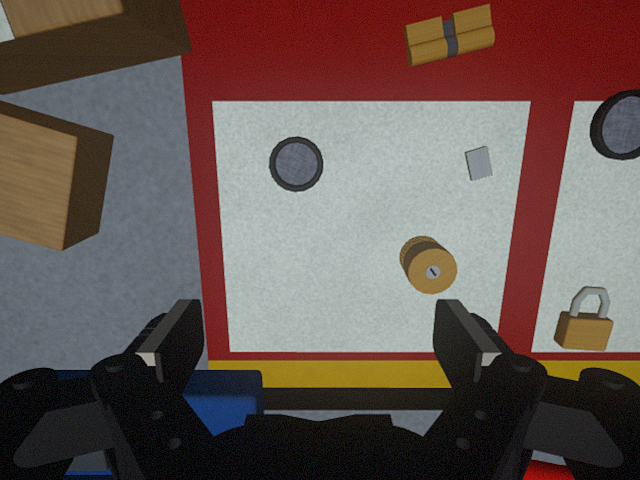

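All eight are now located from two or more views, with heights within about 1.5 mm of the text. The last picture shows the small dish at (296,164), the large cylinder at (428,267), the padlock at (585,325) and the profile cylinder at (450,35), all clear of one another. I'll start with the large cylinder, which is nearest.

>>> {"method": "servo_tool", "body": {
  "targets": [
    [[0.025, 0.04, 0, 0], [0.05, 0.08, 0, 0], [0.058, 0.1035, -0.03, 0], [0.058, 0.1035, -0.08, 0], [0.058, 0.1035, -0.13, 0], [0.058, 0.1035, -0.175, 0], [0.058, 0.1035, -0.205, 0], [0.058, 0.1035, -0.218, 0]]
  ],
  "jaw": 1
}}

```text
time_s: 6.75
eef_pos: [586.5, -274.2, 24.7]
tool_rot: [-0.001, -3.138, -0.003]
contact_force: [0.2, -0.4, -0.8]
width: 0.997
finger_force: 0.0
```

>>> {"method": "servo_tool", "body": {
  "targets": [
    [[0, 0, 0, 0], [0, 0, 0, 0], [0, 0, 0, 0], [0, 0, 0, 0], [0, 0, 0, 0], [0, 0, 0, 0], [0, 0, 0, 0], [0, 0, 0, 0]]
  ],
  "jaw": 0
}}

```text
time_s: 7.55
eef_pos: [590.1, -277.0, 31.4]
tool_rot: [0.003, 3.136, -0.004]
contact_force: [-0.9, 0.9, 6.1]
width: 0.512
finger_force: 62.2
```

```bash
python3 - <<'E'
from h import *
o=get_obs();f=grab_frame("wrist");print(o["eef_pos"],o["contact_force"],o["width"],o["finger_force"],o["tool_rot"])
for i in range(3): grab_frame("top")
o=get_obs();print(o["eef_pos"],o["contact_force"],o["width"])
cv2.imwrite("pics/g1.png",f["image"][:,:,::-1])
E
```

```text
[ 590.14268733 -277.04028059   31.39129289] [-0.89591819  0.93659577  6.09666285] 0.5118699744110243 62.153728008270264 [ 2.62435240e-03  3.13601672e+00 -3.64503120e-03]
[ 590.1233525 -277.0368394   31.4136306] [-0.55404933  0.71865095  6.65171641] 0.5077848451897378
```

View pics/g1.png

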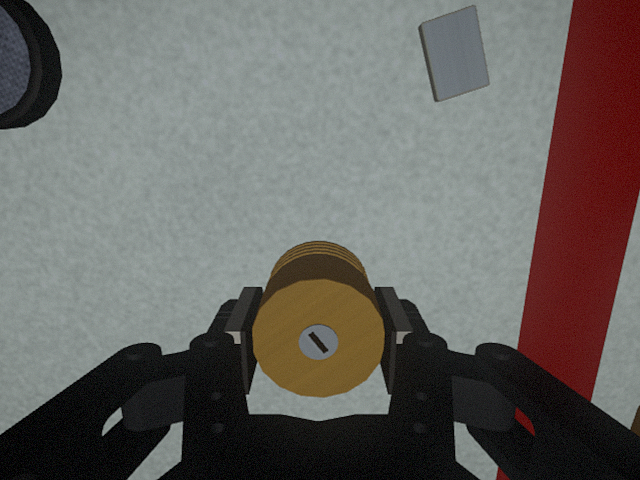

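The large cylinder is held squarely on its wide band; its plug shows at (319,342), centred between the pads. Lift and carry.

>>> {"method": "servo_tool", "body": {
  "targets": [
    [[0, 0, 0.01, 0], [0, 0, 0.03, 0], [0, 0, 0.06, 0], [0, 0, 0.09, 0], [-0.003, 0.02, 0.09, 0], [-0.009, 0.06, 0.09, 0], [-0.015, 0.105, 0.09, 0], [-0.022, 0.15, 0.09, 0]]
  ]
}}

```text
time_s: 8.55
eef_pos: [565.8, -125.4, 118.0]
tool_rot: [0.005, 3.141, -0.0]
contact_force: [-0.3, 0.5, -3.2]
width: 0.51
finger_force: 61.6
```

>>> {"method": "servo_tool", "body": {
  "targets": [
    [[-0.007, 0.048, 0, 0], [-0.014, 0.096, 0, 0], [-0.021, 0.144, 0, 0], [-0.028, 0.192, 0, 0], [-0.035, 0.24, 0, 0], [-0.042, 0.288, 0, 0], [-0.049, 0.335, 0, 0], [-0.056, 0.375, 0, 0]]
  ]
}}

```text
time_s: 9.35
eef_pos: [509.6, 250.9, 118.2]
tool_rot: [0.002, 3.141, 0.001]
contact_force: [0.3, -0.6, -2.3]
width: 0.507
finger_force: 61.7
```

>>> {"method": "servo_tool", "body": {
  "targets": [
    [[-0.006, 0.045, 0, 0], [-0.012, 0.09, 0, 0], [-0.018, 0.13, 0, 0], [-0.024, 0.16, 0, 0], [-0.026, 0.175, 0, 0], [-0.026, 0.18, 0, 0], [-0.026, 0.18, 0, 0], [-0.026, 0.18, 0, 0]]
  ]
}}

```text
time_s: 10.15
eef_pos: [484.9, 427.3, 117.4]
tool_rot: [0.005, 3.141, -0.001]
contact_force: [-0.1, 1.1, -3.1]
width: 0.508
finger_force: 61.7
```

```bash
python3 - <<'E'
from h import *
o=get_obs();f=grab_frame("wrist");print(o["eef_pos"],o["contact_force"],o["width"],o["finger_force"],o["tool_rot"])
c=cam(f,o);print(proj(c,(484.8,430.6,6)));cv2.imwrite("pics/g2.png",f["image"][:,:,::-1])
E
```

```text
[484.91097663 427.2575993  117.38601395] [-0.14119783  1.13481061 -3.06126528] 0.5079888495835777 61.66793704032898 [ 4.98383307e-03  3.14141424e+00 -1.19736103e-03]
[323.19003444 238.6804322 ]
```

View pics/g2.png

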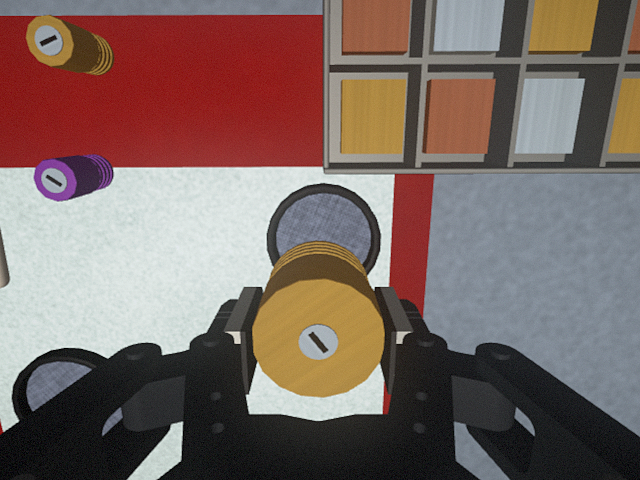

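The held plug is at (319,342), so the cylinder axis is about 1.5 mm short in x and 3 mm short in y of the dish centre, seen at (323,239). Correct that and descend.

>>> {"method": "servo_tool", "body": {
  "targets": [
    [[0.0015, 0.003, -0.01, 0], [0.0015, 0.003, -0.03, 0], [0.0015, 0.003, -0.05, 0], [0.0015, 0.003, -0.065, 0], [0.0015, 0.003, -0.073, 0], [0.0015, 0.003, -0.078, 0], [0.0015, 0.003, -0.078, 0], [0.0015, 0.003, -0.078, 0]]
  ]
}}

```text
time_s: 11.0
eef_pos: [486.2, 431.9, 40.3]
tool_rot: [0.003, 3.14, 0.001]
contact_force: [0.4, -0.3, -2.3]
width: 0.508
finger_force: 61.7
```

>>> {"method": "servo_tool", "body": {
  "targets": [
    [[0, 0, -0.001, 0], [0, 0, -0.002, 0], [0, 0, -0.003, 0], [0, 0, -0.003, 0], [0, 0, -0.003, 0]]
  ]
}}

```text
time_s: 11.5
eef_pos: [485.7, 431.6, 36.2]
tool_rot: [-0.003, -3.142, 0.0]
contact_force: [0.7, 0.8, -1.6]
width: 0.508
finger_force: 61.7
```

>>> {"method": "servo_tool", "body": {
  "targets": [
    [[0, 0, -0.001, 0], [0, 0, -0.002, 0], [0, 0, -0.002, 0], [0, 0, -0.002, 0]]
  ]
}}

```text
time_s: 11.9
eef_pos: [485.8, 431.7, 35.4]
tool_rot: [0.003, 3.141, 0.001]
contact_force: [-3.1, -1.8, 5.9]
width: 0.51
finger_force: 62.2
```

>>> {"method": "servo_tool", "body": {
  "targets": [
    [[0, 0, 0, 0], [0, 0, 0, 0], [0, 0, 0, 0], [0, 0, 0, 0], [0, 0, 0.005, 0], [0, 0, 0.03, 0], [0, 0, 0.07, 0], [0, 0, 0.12, 0]]
  ],
  "jaw": 0.8
}}

```text
time_s: 12.7
eef_pos: [484.8, 430.8, 153.2]
tool_rot: [-0.003, -3.138, 0.005]
contact_force: [0.8, 0.0, 0.4]
width: 0.8
finger_force: 0.0
```

>>> {"method": "servo_tool", "body": {
  "targets": [
    [[-0.02, -0.03, 0, 0], [-0.045, -0.06, 0.02, 0], [-0.075, -0.095, 0.035, 0], [-0.1, -0.125, 0.035, 0], [-0.11, -0.132, 0.035, 0], [-0.11, -0.132, 0.035, 0], [-0.11, -0.132, 0.035, 0]]
  ],
  "jaw": 0.7
}}

```text
time_s: 13.4
eef_pos: [376.1, 299.9, 189.9]
tool_rot: [0.003, 3.14, 0.001]
contact_force: [-0.6, -0.2, 0.7]
width: 0.697
finger_force: 0.0
```

```bash
cat > chk.py <<'E'
import sys
from h import *
import look
o=get_obs();f=grab_frame("wrist");c=cam(f,o);print(o["eef_pos"].round(1),o["width"].round(2))
for n,z in zip(("small","medium","large","largest"),(42,44,46,48)):
    d=look.G["dish_"+n]
    look.G={**look.G,"cyl_"+n+"_in":(d[0],d[1],z+4,{"small":23,"medium":34,"large":45,"largest":56}[n])}
for n,(a,r,q) in look.detect(f["image"],c).items(): print(n,round(a),round(r),round(q,2),ray(c,(a,r),look.G[n][2]).round(1))
cv2.imwrite(sys.argv[1],f["image"][:,:,::-1])
E
python3 chk.py pics/c1.png
```

```text
Traceback (most recent call last):
  File "chk.py", line 4, in <module>
    o=get_obs();f=grab_frame("wrist");c=cam(f,o);print(o["eef_pos"].round(1),o["width"].round(2))
                                                                             ^^^^^^^^^^^^^^^^
AttributeError: 'float' object has no attribute 'round'
```

```bash
sed -i 's/,o\["width"\].round(2)//' chk.py; python3 chk.py pics/c1.png
```

```text
[376.2 300.  189.5]
cyl_small 317 224 0.58 [375.3 299.2  42. ]
cyl_medium 61 341 0.42 [470.5  95.7  44. ]
```

View pics/c1.png

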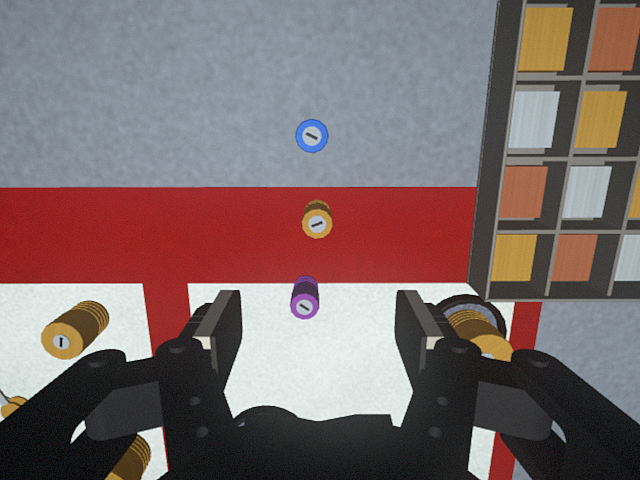

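The large cylinder stands in its dish, at (480,335) and partly behind the finger. The small one is at (317,224), right under the tool and clear of blue (312,135) and purple (304,300). Picking the small one.

>>> {"method": "servo_tool", "body": {
  "targets": [
    [[0, 0, -0.04, 0], [0, 0, -0.085, 0], [0, 0, -0.125, 0], [0, 0, -0.15, 0], [0, 0, -0.162, 0], [0, 0, -0.163, 0], [0, 0, -0.163, 0]]
  ]
}}

```text
time_s: 14.2
eef_pos: [376.5, 300.2, 27.4]
tool_rot: [0.003, 3.141, 0.001]
contact_force: [0.6, 0.3, 0.7]
width: 0.698
finger_force: 0.0
```

>>> {"method": "servo_tool", "body": {
  "targets": [
    [[0, 0, 0, 0], [0, 0, 0, 0], [0, 0, 0, 0], [0, 0, 0, 0], [0, 0, 0, 0], [0, 0, 0, 0], [0, 0, 0, 0], [0, 0, 0, 0]]
  ],
  "jaw": 0
}}

```text
time_s: 15.0
eef_pos: [376.5, 300.1, 27.9]
tool_rot: [0.003, 3.139, 0.002]
contact_force: [-0.6, -0.3, 6.1]
width: 0.247
finger_force: 58.7
```

>>> {"method": "servo_tool", "body": {
  "targets": [
    [[0, 0, 0.01, 0], [0, 0, 0.03, 0], [0, 0, 0.06, 0], [0, 0, 0.09, 0], [0, 0, 0.12, 0], [0, 0, 0.13, 0], [0, 0, 0.13, 0], [0, 0, 0.13, 0]]
  ]
}}

```text
time_s: 15.8
eef_pos: [375.3, 299.3, 154.8]
tool_rot: [-0.003, -3.14, 0.002]
contact_force: [-0.2, 0.3, -1.3]
width: 0.252
finger_force: 58.7
```

```bash
cat > held.py <<'E'
import sys
from h import *
z0,zt=map(float,sys.argv[1:3]) # TCP height when gripped, top height then
o=get_obs();f=grab_frame("wrist");c=cam(f,o);im=f["image"];hsv=cv2.cvtColor(im,cv2.COLOR_RGB2HSV)
m=np.zeros(im.shape[:2],np.uint8);b=[b for b in blobs(brass(im),500) if cv2.boundingRect(b)[0]<325<sum(cv2.boundingRect(b)[::2]) and cv2.boundingRect(b)[1]>150]
b=max(b,key=cv2.contourArea);cv2.fillPoly(m,[cv2.convexHull(b)],1);m=cv2.erode(m,np.ones((5,5)))
p=max(blobs(m&(hsv[...,1]<100)&(hsv[...,2]>90)),key=cv2.contourArea);(a,r),_=cv2.minEnclosingCircle(cv2.convexHull(p))
P=ray(c,(a,r),o["eef_pos"][2]+zt-z0);print("eef",o["eef_pos"].round(1),"plug",round(a),round(r),"axis",P.round(1),"off",(P-o["eef_pos"]).round(1),"w",o["width"],o["finger_force"])
if len(sys.argv)>3: cv2.imwrite(sys.argv[3],im[:,:,::-1])
E
python3 held.py 27 42 pics/g3.png
```

```text
eef [375.3 299.3 154.8] plug 318 342 axis [373.6 299.6 169.8] off [-1.7  0.3 15. ] w 0.25181749011668725 58.71326386928558
```

View pics/g3.png

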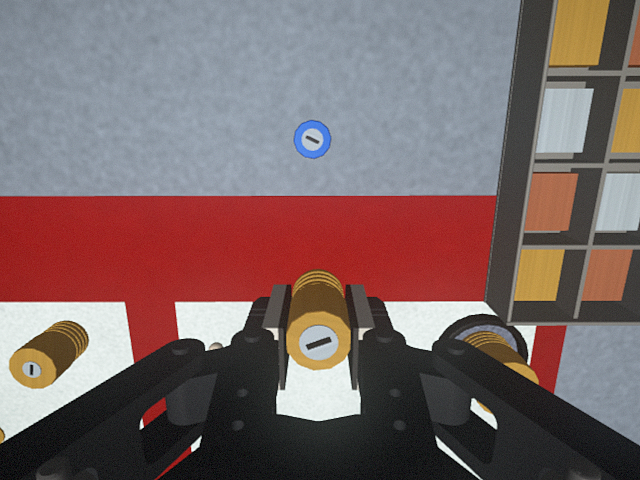

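The small cylinder is held upright, plug at (318,342), and the blue one is untouched. Carry it to the small dish.

>>> {"method": "servo_tool", "body": {
  "targets": [
    [[0.003, -0.02, 0, 0], [0.009, -0.055, 0, 0], [0.017, -0.1, 0, 0], [0.025, -0.145, 0, 0], [0.033, -0.19, 0, 0], [0.041, -0.235, 0, 0], [0.049, -0.28, 0, 0], [0.057, -0.325, 0, 0]]
  ]
}}

```text
time_s: 16.65
eef_pos: [431.9, -27.1, 154.3]
tool_rot: [-0.003, -3.139, -0.001]
contact_force: [1.2, 0.8, -0.0]
width: 0.246
finger_force: 58.8
```

>>> {"method": "servo_tool", "body": {
  "targets": [
    [[0.008, -0.045, 0, 0], [0.016, -0.09, 0, 0], [0.024, -0.135, 0, 0], [0.032, -0.18, 0, 0], [0.04, -0.225, 0, 0], [0.048, -0.27, 0, 0], [0.055, -0.31, 0, 0], [0.06, -0.34, 0, 0]]
  ]
}}

```text
time_s: 17.45
eef_pos: [491.9, -367.4, 153.1]
tool_rot: [-0.005, -3.138, -0.004]
contact_force: [0.5, 0.2, 0.5]
width: 0.249
finger_force: 58.8
```

>>> {"method": "servo_tool", "body": {
  "targets": [
    [[0.003, -0.018, 0, 0], [0.005, -0.031, 0, 0], [0.005, -0.034, -0.02, 0], [0.005, -0.034, -0.04, 0], [0.005, -0.034, -0.05, 0], [0.005, -0.034, -0.05, 0], [0.005, -0.034, -0.05, 0]]
  ]
}}

```text
time_s: 18.15
eef_pos: [497.9, -399.0, 106.4]
tool_rot: [-0.002, -3.141, -0.0]
contact_force: [-0.5, -0.0, -0.4]
width: 0.253
finger_force: 58.8
```

```bash
python3 held.py 27 42
```

```text
eef [ 497.9 -399.   106.4] plug 318 342 axis [ 496.1 -398.7  121.4] off [-1.8  0.3 15. ] w 0.2526650608755496 58.847885727882385
```

The axis is within 1 mm of the dish centre, so descend.

>>> {"method": "servo_tool", "body": {
  "targets": [
    [[0, 0, -0.02, 0], [0, 0, -0.04, 0], [0, 0, -0.055, 0], [0, 0, -0.065, 0], [0, 0, -0.07, 0], [0, 0, -0.071, 0], [0, 0, -0.071, 0], [0, 0, -0.071, 0]]
  ]
}}

```text
time_s: 19.0
eef_pos: [498.2, -399.8, 36.4]
tool_rot: [0.003, 3.14, -0.002]
contact_force: [0.3, -0.7, -1.0]
width: 0.247
finger_force: 58.8
```

>>> {"method": "servo_tool", "body": {
  "targets": [
    [[0, 0, -0.001, 0], [0, 0, -0.002, 0], [0, 0, -0.0025, 0], [0, 0, -0.0025, 0], [0, 0, -0.0025, 0]]
  ]
}}

```text
time_s: 19.5
eef_pos: [497.7, -399.4, 32.8]
tool_rot: [-0.003, -3.142, -0.0]
contact_force: [-0.1, 0.3, -0.8]
width: 0.253
finger_force: 58.8
```

>>> {"method": "servo_tool", "body": {
  "targets": [
    [[0, 0, -0.001, 0], [0, 0, -0.0015, 0], [0, 0, -0.0015, 0], [0, 0, -0.0015, 0]]
  ]
}}

```text
time_s: 19.9
eef_pos: [497.9, -399.5, 32.0]
tool_rot: [0.003, 3.141, -0.001]
contact_force: [-1.0, 1.9, 4.7]
width: 0.246
finger_force: 59.3
```

It is in contact with the floor. Release, rise, and go to the medium cylinder.

>>> {"method": "servo_tool", "body": {
  "targets": [
    [[0, 0, 0, 0], [0, 0, 0, 0], [0, 0, 0, 0], [0, 0, 0, 0], [0, 0, 0.005, 0], [0, 0, 0.04, 0], [0, 0, 0.085, 0], [0, 0, 0.13, 0]]
  ],
  "jaw": 0.6
}}

```text
time_s: 20.7
eef_pos: [497.4, -399.1, 162.4]
tool_rot: [-0.003, -3.141, -0.001]
contact_force: [0.1, -0.5, 0.2]
width: 0.6
finger_force: 0.0
```

>>> {"method": "servo_tool", "body": {
  "targets": [
    [[0, 0.04, 0, 0], [0, 0.09, 0, 0], [0, 0.12, 0, 0], [0, 0.12, 0, 0]]
  ],
  "jaw": 0.8
}}

```text
time_s: 21.1
eef_pos: [498.3, -276.1, 162.4]
tool_rot: [-0.003, 3.14, 0.001]
contact_force: [-0.0, -0.9, -0.6]
width: 0.798
finger_force: 0.0
```

```bash
python3 chk.py pics/c2.png
```

```text
[ 498.3 -276.1  162.4]
dish_small 154 218 1.06 [ 495.2 -399.5    6. ]
dish_medium 566 171 1.13 [459.7 -95.9   6. ]
cyl_small_in 128 234 0.61 [ 496.8 -400.3   46. ]
```

>>> {"method": "servo_tool", "body": {
  "targets": [
    [[-0.003, 0.045, 0, 0], [-0.006, 0.095, 0, 0], [-0.01, 0.145, 0, 0], [-0.014, 0.195, 0, 0], [-0.018, 0.245, 0, 0], [-0.022, 0.295, 0, 0], [-0.025, 0.34, 0, 0], [-0.027, 0.375, 0, 0]]
  ]
}}

```text
time_s: 21.95
eef_pos: [471.0, 97.1, 161.7]
tool_rot: [0.003, 3.141, 0.0]
contact_force: [0.3, -0.8, 0.3]
width: 0.799
finger_force: 0.0
```

The small cylinder sits within 2 mm of its dish centre. Picking the medium one.

>>> {"method": "servo_tool", "body": {
  "targets": [
    [[0, -0.0005, -0.04, 0], [0, -0.0005, -0.08, 0], [0, -0.0005, -0.11, 0], [0, -0.0005, -0.128, 0], [0, -0.0005, -0.135, 0], [0, -0.0005, -0.135, 0], [0, -0.0005, -0.135, 0]]
  ]
}}

```text
time_s: 22.65
eef_pos: [471.8, 94.8, 27.6]
tool_rot: [0.004, 3.14, 0.0]
contact_force: [0.6, 0.1, 0.1]
width: 0.799
finger_force: 0.0
```

>>> {"method": "servo_tool", "body": {
  "targets": [
    [[0, 0, 0, 0], [0, 0, 0, 0], [0, 0, 0, 0], [0, 0, 0, 0], [0, 0, 0, 0], [0, 0, 0, 0], [0, 0, 0, 0], [0, 0, 0, 0]]
  ],
  "jaw": 0
}}

```text
time_s: 23.45
eef_pos: [471.6, 95.2, 27.7]
tool_rot: [0.003, 3.139, 0.0]
contact_force: [-0.2, 0.5, 6.2]
width: 0.375
finger_force: 59.5
```

>>> {"method": "servo_tool", "body": {
  "targets": [
    [[0, 0, 0.01, 0], [0, 0, 0.03, 0], [0, 0, 0.06, 0], [0, 0, 0.09, 0], [0, -0.02, 0.1, 0], [-0.003, -0.06, 0.1, 0], [-0.006, -0.105, 0.1, 0], [-0.009, -0.15, 0.1, 0]]
  ]
}}

```text
time_s: 24.25
eef_pos: [461.2, -56.0, 126.5]
tool_rot: [-0.001, -3.141, -0.0]
contact_force: [1.6, -0.8, -1.8]
width: 0.382
finger_force: 59.8
```

>>> {"method": "servo_tool", "body": {
  "targets": [
    [[0, -0.025, 0, 0], [0, -0.037, 0, 0], [0, -0.042, 0, 0], [0, -0.042, 0, 0], [0, -0.042, 0, 0]]
  ]
}}

```text
time_s: 24.75
eef_pos: [461.8, -95.8, 126.2]
tool_rot: [-0.001, -3.141, -0.001]
contact_force: [0.2, 0.0, -1.9]
width: 0.38
finger_force: 59.9
```

```bash
python3 held.py 27 44
```

```text
eef [461.8 -95.8 126.2] plug 318 348 axis [460.9 -95.6 143.2] off [-1.   0.2 17. ] w 0.3802575553507747 59.905500411987305
```

>>> {"method": "servo_tool", "body": {
  "targets": [
    [[-0.001, 0, -0.02, 0], [-0.001, 0, -0.045, 0], [-0.001, 0, -0.065, 0], [-0.001, 0, -0.08, 0], [-0.001, 0, -0.088, 0], [-0.001, 0, -0.091, 0], [-0.001, 0, -0.091, 0], [-0.001, 0, -0.091, 0]]
  ]
}}

```text
time_s: 25.6
eef_pos: [461.4, -97.0, 36.4]
tool_rot: [0.003, 3.14, -0.001]
contact_force: [-0.2, -0.7, -1.5]
width: 0.382
finger_force: 59.9
```

>>> {"method": "servo_tool", "body": {
  "targets": [
    [[0, 0, -0.001, 0], [0, 0, -0.002, 0], [0, 0, -0.003, 0], [0, 0, -0.003, 0], [0, 0, -0.003, 0]]
  ]
}}

```text
time_s: 26.1
eef_pos: [460.7, -96.9, 32.2]
tool_rot: [-0.003, -3.141, -0.0]
contact_force: [0.3, -0.2, -1.4]
width: 0.381
finger_force: 59.9
```

>>> {"method": "servo_tool", "body": {
  "targets": [
    [[0, 0, -0.001, 0], [0, 0, -0.0015, 0], [0, 0, -0.0015, 0], [0, 0, -0.0015, 0]]
  ]
}}

```text
time_s: 26.5
eef_pos: [460.9, -96.9, 31.7]
tool_rot: [0.003, 3.141, -0.0]
contact_force: [-4.1, 0.9, 5.6]
width: 0.379
finger_force: 60.5
```

In contact. Release and go to the largest.

>>> {"method": "servo_tool", "body": {
  "targets": [
    [[0, 0, 0, 0], [0, 0, 0, 0], [0, 0, 0, 0], [0, 0, 0, 0], [0, 0, 0.005, 0], [0, 0, 0.04, 0], [0, 0, 0.085, 0], [0, 0, 0.13, 0]]
  ],
  "jaw": 0.7
}}

```text
time_s: 27.3
eef_pos: [460.3, -96.7, 162.1]
tool_rot: [-0.003, -3.141, -0.0]
contact_force: [0.8, -1.1, 0.4]
width: 0.702
finger_force: 0.0
```

>>> {"method": "servo_tool", "body": {
  "targets": [
    [[0.02, 0.03, 0, 0], [0.05, 0.065, 0, 0], [0.08, 0.1, 0, 0], [0.11, 0.135, 0, 0], [0.14, 0.17, 0, 0], [0.157, 0.195, 0, 0], [0.161, 0.2005, 0, 0], [0.161, 0.2005, 0, 0]]
  ],
  "jaw": 1
}}

```text
time_s: 28.1
eef_pos: [621.9, 104.3, 160.4]
tool_rot: [-0.0, -3.141, 0.0]
contact_force: [-0.3, -0.4, -0.4]
width: 1.001
finger_force: 0.0
```

```bash
python3 chk.py pics/c3.png
```

```text
[621.9 104.3 160.4]
cyl_largest 318 238 0.24 [621.1 104.2  48. ]
dish_largest 515 203 1.08 [606.7 249.7   6. ]
```

>>> {"method": "servo_tool", "body": {
  "targets": [
    [[-0.0005, 0, -0.04, 0], [-0.0005, 0, -0.08, 0], [-0.0005, 0, -0.11, 0], [-0.0005, 0, -0.127, 0], [-0.0005, 0, -0.132, 0], [-0.0005, 0, -0.132, 0], [-0.0005, 0, -0.132, 0]]
  ]
}}

```text
time_s: 28.85
eef_pos: [622.5, 103.4, 31.2]
tool_rot: [0.003, 3.138, 0.001]
contact_force: [0.1, 0.5, 0.4]
width: 1.003
finger_force: 0.0
```

>>> {"method": "servo_tool", "body": {
  "targets": [
    [[0, 0, 0, 0], [0, 0, 0, 0], [0, 0, 0, 0], [0, 0, 0, 0], [0, 0, 0, 0], [0, 0, 0, 0], [0, 0, 0, 0], [0, 0, 0, 0]]
  ],
  "jaw": 0
}}

```text
time_s: 29.65
eef_pos: [622.3, 103.9, 30.7]
tool_rot: [0.002, 3.139, 0.001]
contact_force: [0.5, 0.9, 6.0]
width: 0.638
finger_force: 64.7
```

>>> {"method": "servo_tool", "body": {
  "targets": [
    [[0, 0, 0.01, 0], [0, 0, 0.03, 0], [0, 0, 0.06, 0], [0, 0, 0.09, 0], [-0.001, 0.02, 0.1, 0], [-0.004, 0.05, 0.1, 0], [-0.008, 0.085, 0.1, 0], [-0.011, 0.12, 0.1, 0]]
  ]
}}

```text
time_s: 30.45
eef_pos: [609.5, 224.3, 128.1]
tool_rot: [-0.004, -3.14, 0.001]
contact_force: [0.6, 0.3, -3.3]
width: 0.639
finger_force: 64.2
```

>>> {"method": "servo_tool", "body": {
  "targets": [
    [[-0.001, 0.015, 0, 0], [-0.002, 0.023, 0, 0], [-0.002, 0.025, 0, 0], [-0.002, 0.025, 0, 0], [-0.002, 0.025, 0, 0]]
  ]
}}

```text
time_s: 30.95
eef_pos: [608.5, 247.3, 128.7]
tool_rot: [-0.005, -3.141, 0.001]
contact_force: [-0.6, -0.0, -3.3]
width: 0.642
finger_force: 64.4
```

```bash
python3 held.py 28 48
```

```text
eef [608.5 247.3 128.7] plug 318 350 axis [606.4 247.5 148.7] off [-2.1  0.2 20. ] w 0.6424345648252886 64.38210010528564
```

>>> {"method": "servo_tool", "body": {
  "targets": [
    [[0.0005, 0.0015, -0.02, 0], [0.0005, 0.0015, -0.045, 0], [0.0005, 0.0015, -0.065, 0], [0.0005, 0.0015, -0.08, 0], [0.0005, 0.0015, -0.088, 0], [0.0005, 0.0015, -0.091, 0], [0.0005, 0.0015, -0.091, 0], [0.0005, 0.0015, -0.091, 0]]
  ]
}}

```text
time_s: 31.8
eef_pos: [609.5, 250.3, 39.2]
tool_rot: [0.003, 3.14, 0.001]
contact_force: [0.5, 0.1, -3.2]
width: 0.641
finger_force: 64.3
```

>>> {"method": "servo_tool", "body": {
  "targets": [
    [[0, 0, -0.001, 0], [0, 0, -0.002, 0], [0, 0, -0.003, 0], [0, 0, -0.003, 0], [0, 0, -0.003, 0]]
  ]
}}

```text
time_s: 32.3
eef_pos: [608.7, 250.1, 34.8]
tool_rot: [-0.003, -3.142, 0.0]
contact_force: [-0.6, 0.5, -3.1]
width: 0.637
finger_force: 64.3
```

>>> {"method": "servo_tool", "body": {
  "targets": [
    [[0, 0, -0.001, 0], [0, 0, -0.0015, 0], [0, 0, -0.0015, 0], [0, 0, -0.0015, 0]]
  ]
}}

```text
time_s: 32.7
eef_pos: [608.8, 250.1, 34.7]
tool_rot: [0.003, 3.141, 0.0]
contact_force: [-5.5, -1.6, 5.9]
width: 0.641
finger_force: 64.7
```

In contact. Release, retreat, and check.

>>> {"method": "servo_tool", "body": {
  "targets": [
    [[0, 0, 0, 0], [0, 0, 0, 0], [0, 0, 0, 0], [0, 0, 0, 0], [0, 0, 0.005, 0], [0, 0, 0.04, 0], [0, 0, 0.085, 0], [0, 0, 0.13, 0]]
  ],
  "jaw": 1
}}

```text
time_s: 33.5
eef_pos: [608.3, 249.9, 164.4]
tool_rot: [-0.003, -3.14, 0.001]
contact_force: [0.9, 0.5, 0.1]
width: 1.0
finger_force: 0.0
```

>>> {"method": "servo_tool", "body": {
  "targets": [
    [[0, 0.03, 0.03, 0], [0, 0.06, 0.07, 0], [-0.02, 0.09, 0.08, 0], [-0.04, 0.1, 0.08, 0], [-0.04, 0.1, 0.08, 0], [-0.04, 0.1, 0.08, 0]]
  ]
}}

```text
time_s: 34.1
eef_pos: [568.7, 350.2, 243.6]
tool_rot: [0.002, 3.141, -0.0]
contact_force: [0.4, 0.3, 0.5]
width: 1.001
finger_force: 0.0
```

```bash
python3 chk.py pics/c4.png
```

```text
[568.7 350.2 243.6]
dish_large 408 109 1.07 [484.6 431.1   6. ]
dish_largest 215 240 1.02 [607.4 248.5   6. ]
cyl_large_in 422 106 0.32 [483.9 432.   50. ]
cyl_largest_in 203 257 0.24 [608.3 250.   52. ]
```

>>> {"method": "servo_tool", "body": {
  "targets": [
    [[-0.02, -0.045, 0, 0], [-0.04, -0.09, 0, 0], [-0.06, -0.135, 0, 0], [-0.06, -0.18, 0, 0], [-0.06, -0.225, 0, 0], [-0.06, -0.27, 0, 0], [-0.06, -0.31, 0, 0], [-0.06, -0.35, 0, 0]]
  ]
}}

```text
time_s: 34.95
eef_pos: [508.5, -2.8, 243.1]
tool_rot: [-0.006, -3.141, 0.0]
contact_force: [0.3, 0.3, -0.3]
width: 0.996
finger_force: 0.0
```

```bash
python3 chk.py pics/c5.png; python3 - <<'E'
from h import *
f=grab_frame("scene");cv2.imwrite("pics/s2.png",f["image"][:,:,::-1])
E
```

```text
[508.5  -2.8 243.1]
dish_medium 214 150 1.03 [459.6 -98.2   6. ]
dish_largest 564 296 1.05 [607.5 247.9   6. ]
cyl_medium_in 200 154 0.47 [460.2 -98.7  48. ]
cyl_largest_in 594 318 0.29 [607.4 248.   52. ]
```

View pics/s2.png

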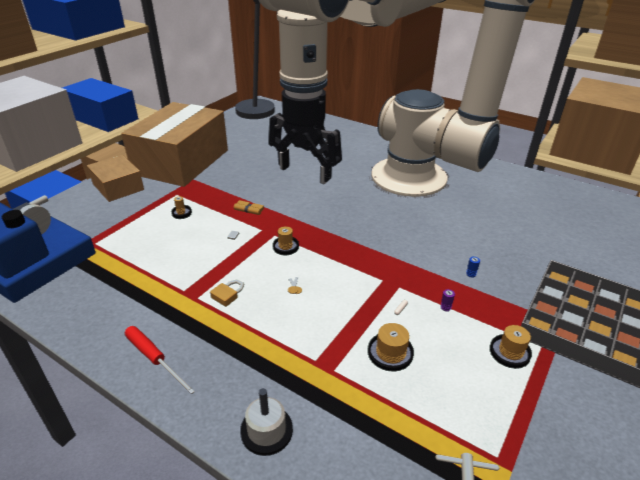

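The scene view shows all four cylinders upright in their dishes, at (180,206), (286,238), (394,340) and (514,342). The padlock (228,291), profile cylinder (250,208), blue and purple pieces are where they were. Offsets from the dish centres are about 2 mm or less.

```bash
python3 -c "from station import finish_job; print(finish_job())"
```

```text
the job is handed in; nothing more can be done
None
```

All four brass cylinders stand upright in their matching dishes, each about 2 mm or less from centre. The padlock, profile cylinder and look-alikes were left untouched. The job was handed in at about 35 s, and no verdict was returned.

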